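# Set a drip stand's outrigger leg to its mark and hold its cam lever shut

### The job

The table-top drip stand has a sprung steel leg that must be drawn out until its red pointer lies within the green length mark clipped to its channel. Come down with open fingers either side of the leg and its open orange cam lever, push the black foot bar outwards from behind until the pointer is on the mark, and only then gently squeeze the lever fully shut against the leg with a light grip (never more than about 50 N), the leg staying on the mark. Finish still holding the leg at its mark and squeezing the lever shut, ready for someone to fit the locking pin, and leave the other things on the counter alone.

Things in the scene. Friction and masses are not known exactly. Their poses are not given: they have to be found in the camera images.
- stand: Fixed grey drip-stand base: disc 180 mm across, thin pole 294 mm tall standing 35 mm to its +x. Origin: centre of the disc's underside, on the counter; z up. The sprung leg leaves along the stand's own -x through an open-topped channel (32 mm wide, top 82 mm up) ending in a black collar (48 mm wide, top 96 mm up, face at x = -135 mm). It carries leg, foot bar and lever.
- leg (a joint): How far the leg is drawn out, m: 0 fully in, growing along the stand's -x; end stop 0.090. It starts at 0 and must come out 0.040 to 0.075, to where the pointer meets the green mark. A spring always pulls the leg back in (about 3.5 N at 0, 5 to 7 N at the mark, friction under 1 N), so it runs back if let go, even with the lever shut.
- lever (a joint): Angle of the orange cam lever, rad: 0 shut, flat along the leg's +y side; up to 0.4 open, tip swung out to the stand's +y. Stays where it is left; about 3 N at the squeeze spot closes it. Turns about a vertical pin on the leg, 62 mm from the foot bar's inner face; its free tip is by the foot bar. 57 mm long, 8 mm thick, 24 mm high.
- squeeze_spot (a point): Where to squeeze: middle of the pack that leg and shut lever make, 70 mm above the counter, 13 mm from the foot bar towards the collar; moves with the leg, axes as the stand's. From here the leg (16 mm wide, 22 high) spans y -12 to +4 mm; the lever's outer face is at y +12.5 shut, up to +31 open. Free air below; 80 mm or more from collar to foot bar. Fingers close along y.
- foot (a point): On the leg's axis at the inner face (towards the stand) of the black rubber foot bar: an upright plate 120 mm along the stand's y, centred on the leg, 12 mm thick, from 5 to 85 mm above the counter. Its inner face is square to the leg; fingers standing behind it can push it outwards (stand's -x).
- pointer (a point): Red pointer across the top of the leg (4 mm along the leg, 32 mm across), its centre, 85 mm above the counter; at the stand's x = -30 mm with the leg fully in. Moves with the leg.
- green_mark (a point): Centre of the green length mark: a stiff green clip on the channel's two rims, 12 mm long along the leg, 83 mm above the counter, at the stand's x = -70 to -105 mm (set differently each time; leave it where it is). Axes as the stand's. The pointer slides over it; it is on the mark when its centre is within the green, 6 mm either way.
- lever_tip (a point): Free tip of the orange lever, half-way up it.
- pin: Bystander: small steel locking pin with a red head, lying beside the leg, 76 mm long, 18 mm high. Origin at its underside.
- pill_bottle: Bystander: amber bottle with white cap, 42 mm across, 75 mm tall. Origin under its centre.
- white_jar: Bystander: white jar with blue cap, 60 mm across, 85 mm tall. Origin under its centre.
- med_cup: Bystander: small white medicine cup, 44 mm across, 35 mm tall. Origin under its centre.
- penlight: Bystander: aluminium penlight lying flat, 120 mm long, 14 mm thick. Origin under its centre.
- pill_tray: Bystander: blue divided pill tray 100 x 140 x 30 mm. Origin under its centre.

How it is judged:
By the outcome, as a careful person would: the job done as asked, in the order asked, and still so for the second after the job is handed in, while the arm keeps its last pose, push and grip.
It also fails if it takes over 40 s, if anything falls off the work surface, if the arm or the gripper's body presses on something with over 40 N, if the wrist force passes 120 N, or if a joint passes its speed limit or range.

### The arm

A 7-joint arm with a two-finger parallel gripper is mounted at the origin on the work surface. World frame = base frame: x ahead of the robot, y to its left, z up, the work surface at z = 0. Lengths are in m, angles in rad, forces in N, time in s.
With the tool pointing down it reaches from about 0.4 to 0.85 m from the base axis. Payload 10.4 kg.
Tool frame: the origin (TCP) lies midway between the tips of the shut fingers; the grasp point (between the pads) lies 19 mm behind it; y points along the fingers, x is the direction in which the jaws open and shut, and the axes are right-handed (so a half turn about y gives the same grasp; the last joint's range is limited). The gripper opens to 87 mm and grips with 3 to 60 N. Pads are 19 mm wide; open, the fingers measure 117 mm over their backs; the gripper's body (75 mm by 190 mm) begins 51 mm behind the grasp point.
Start: joints at [-1.365, 0.332, -0.065, 1.46, 0.022, 1.35, -0.088], TCP at [0.142, 0.609, 0.223] pointing down, gripper open.
Joint ranges: [-2.6, 2.6], [-0.5, 2.12], [-1.47, 1.34], [0.16, 2.42], [-1.27, 4.41], [0.06, 2.06], [-2.6, 2.6]. Speed limits (rad/s): [2.22, 2.22, 2.79, 2.79, 3.14, 3.14, 3.14].

### API

Orientations are given as a unit quaternion [x, y, z, w].
In Python, from bench import r gives the robot as it stands. The module is installed in compiled form; this text tells all that it offers.
- The arm moves only by the tool arm_command, never from a script. Its argument "deltas" is one flat list of numbers, 6 for each row, row after row: the shift along the tool's x, y, z in m, then the turn, a rotation vector about the tool's x, y, z in degrees. In form: [tx, ty, tz, ax, ay, az, tx, ty, tz, ax, ay, az, ...]. A call has 1 to 8 rows; each row is the pose to reach, as a shift and turn from the pose commanded when the call began, along the tool's axes at that moment; what a row does not reach only later rows make up. A row lasts 1/8 s, in which the tool goes at most 62.5 mm and 10.7 degrees, less where a joint would pass 70% of its speed; a pose out of reach is approached as far as the arm can. A call with a gripper value outside its range is refused whole. "hand" is the opening, from 0 (shut) to 1 (fully open), set as the call begins (left out, the last holds). The fingers move at their own pace and stop on an object; "grip_force" is the grip in N (left out, the last holds). Time passes only in rows, so rows that repeat a pose let the fingers close. It gives the time, the measured TCP pose, the force and the opening at its end, in the units of the state.
- r.read_state(): the state, without advancing time (a new reading comes with each control period).
- r.camera(name): name is "scene" or "side" or "wrist"; returns a dict with "image" (480x640x3 uint8, red, green, blue), "intrinsics" (3x3 intrinsics, pixels), "world_from_camera" (4x4, takes a point from camera to world coordinates); the wrist camera has in their place "hand_eye" (4x4, takes a point from camera to tool coordinates, whose origin is the TCP and whose axes are the tool frame's). Camera axes: x right, y down, z forward; pixel columns grow to the right and rows downward; lengths in m; the calibration is good to about 2 mm. A picture is of the moment at which its call begins: read the wrist's pose just before it. There is no depth.
- r.close_job(): hands the job in, once; it reports no verdict.
Trained networks look in a picture, given as the dict that the camera call returned (one of the last four; its "shot" number tells which), for a name from the list of things; names that differ only in an ending like _2 or _b are one class to them, and where a whole thing is asked for, a point or a joint stands for the part that bears it (a point fixed in the world has none). Each returns a list of dicts, best first, with "conf" (0 to 1); they miss things now and then, are a little off and sometimes report something else, mostly with a low value. They report only what shows in the picture. A call takes as long as a camera call.
- r.boxes_of(picture, query): "centre" ([row, column] in pixels, amid what is visible of it).
- r.regions_of(picture, query): "region" (480x640 bool, what is visible of it) and "centre" ([row, column] in pixels, amid what is visible of it).
The state is a dict: "time": time; "joint_positions": joint angles; "joint_vel": joint speeds; "joint_torque": joint torques, N m; "ee_pos": TCP position; "eef_rot": TCP orientation; "ft_force": force on the tool from outside, world axes, zero at the start; "torque": the same for the moment, N m; "width": finger opening in m.
Only numpy, scipy, OpenCV 4.12 (cv2) and the standard library are available. Lean on these libraries where they do the work, as an engineer would, in place of code of your own. Each camera call takes 0.05 s, during which the arm holds its last target.

## Working session

There is one attempt and no reset: what is moved stays moved. The work goes in short steps, Python scripts to look and compute and a tool call to move; the robot and the scene stay as the last step left them, time stands still between calls to the robot, and variables do not carry over. Pictures are saved under pics/ and viewed, and the job is handed in when it is done.

Besides the shell and the picture viewer there is one more tool, called after "Call:" in YAML: its name, and indented under it one key for each argument. arm_command: Moves the arm, as the interface text tells. Its arguments: {"type":"object","properties":{"deltas":{"type":"array","items":{"type":"number"}},"hand":{"type":"number"},"grip_force":{"type":"number"}},"required":["deltas"]}

```bash
mkdir -p pics; ls; python3 - <<'E'
from bench import r
import cv2
s=r.read_state(); print({k:s[k] for k in ('time','ee_pos','eef_rot','width','ft_force')})
for n in('scene','side','wrist'):
    p=r.camera(n); cv2.imwrite(f'pics/{n}0.png',p['image'][:,:,::-1])
    print(n,p['intrinsics'],p.get('world_from_camera',p.get('hand_eye')))
    for q in('pointer','green_mark','lever_tip','foot','stand','squeeze_spot'):
        b=r.boxes_of(p,q); print(q,[(x['centre'],round(x['conf'],2)) for x in b[:2]])
E
```

```text
pics
{'time': 0.0, 'ee_pos': array([0.14165903, 0.60833251, 0.22174435]), 'eef_rot': array([ 0.5541352 ,  0.43928754, -0.44004583, -0.55346211]), 'width': 0.08732483263989871, 'ft_force': array([-0.44273533, -0.27749531, -0.1454661 ])}
scene [[512.32305124   0.         317.89810354]
 [  0.         512.32305124 246.89078461]
 [  0.           0.           1.        ]] [[-0.77107652  0.3456135  -0.53478249  1.16808879]
 [ 0.63670647  0.4274378  -0.64179576  0.66399728]
 [ 0.00677297 -0.83537311 -0.5496416   0.67040361]
 [ 0.          0.          0.          1.        ]]
pointer [([253.8, 313.6], 0.77)]
green_mark [([393.3, 456.1], 0.42)]
lever_tip [([248.7, 316.3], 0.74), ([250.1, 318.6], 0.71)]
foot [([252.0, 315.5], 0.65)]
stand [([285.5, 258.2], 0.9)]
squeeze_spot [([252.3, 313.8], 0.85)]
side [[460.18517561   0.         306.2299605 ]
 [  0.         460.18517561 236.49181239]
 [  0.           0.           1.        ]] [[ 0.85769641 -0.3833464   0.34264036  0.20210478]
 [-0.51405321 -0.65271075  0.55652311 -0.58092305]
 [ 0.01030392 -0.65346325 -0.75688811  0.85820554]
 [ 0.          0.          0.          1.        ]]
pointer [([251.4, 325.1], 0.61)]
green_mark []
lever_tip [([238.5, 323.5], 0.74)]
foot [([248.2, 328.6], 0.82)]
stand [([229.6, 375.4], 0.65)]
squeeze_spot [([255.3, 323.4], 0.89)]
wrist [[367.54822857   0.         313.59882982]
 [  0.         367.54822857 239.8113208 ]
 [  0.           0.           1.        ]] [[ 9.99998803e-01  3.50089342e-04 -1.50722338e-03  2.11710997e-04]
 [ 1.54691750e-03 -2.49155415e-01  9.68462279e-01 -1.61019131e-01]
 [-3.64845442e-05 -9.68463451e-01 -2.49155658e-01  6.97215793e-02]
 [ 0.00000000e+00  0.00000000e+00  0.00000000e+00  1.00000000e+00]]
pointer []
green_mark []
lever_tip []
foot []
stand []
squeeze_spot []
```

View pics/scene0.png

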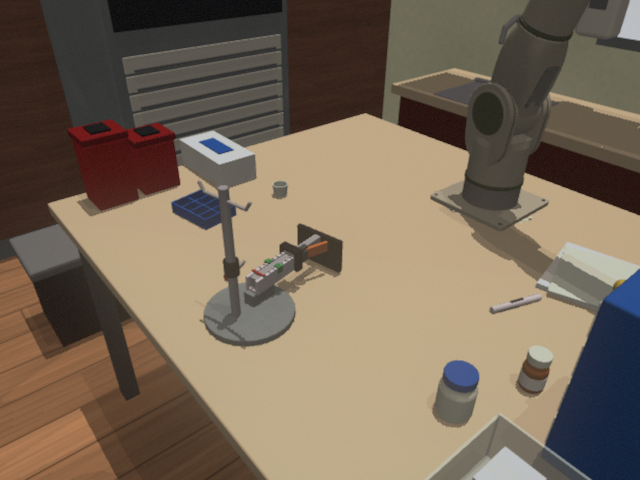

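View pics/side0.png

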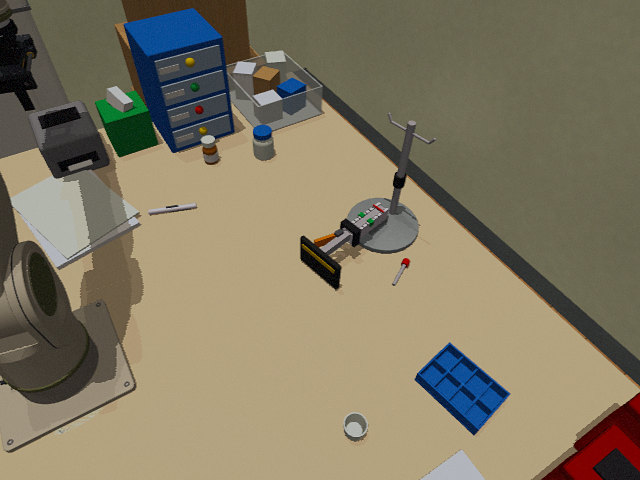

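View pics/wrist0.png

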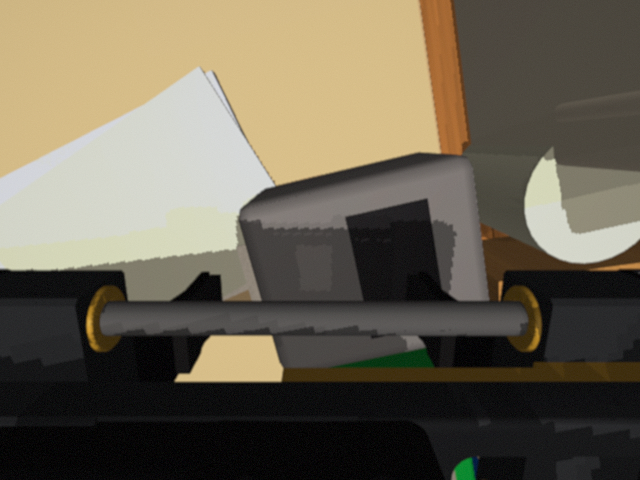

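The scene view shows the stand disc at about (250,312) px, the foot bar at (320,248) and the green mark at (273,264). The side view shows the foot bar at (320,262), the pointer at (379,210) and the pin at (401,271). I'll zoom in on both for precise measurements.

```bash
python3 - <<'E'
import cv2
a=cv2.imread('pics/scene0.png')[215:350,190:360]; cv2.imwrite('pics/sc_crop.png',cv2.resize(a,None,fx=4.4,fy=4.4,interpolation=cv2.INTER_CUBIC))
a=cv2.imread('pics/side0.png')[180:300,285:435]; cv2.imwrite('pics/si_crop.png',cv2.resize(a,None,fx=5,fy=5,interpolation=cv2.INTER_CUBIC))
E
```

```text
(no output)
```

View pics/sc_crop.png

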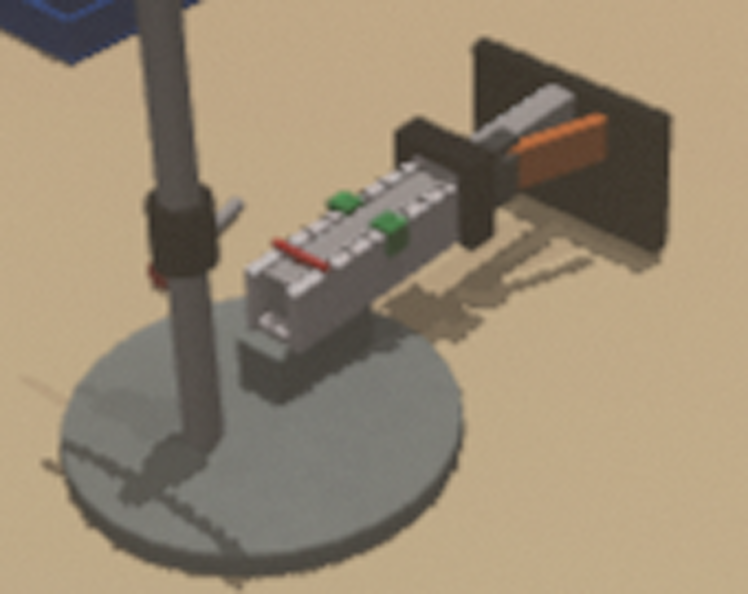

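View pics/si_crop.png

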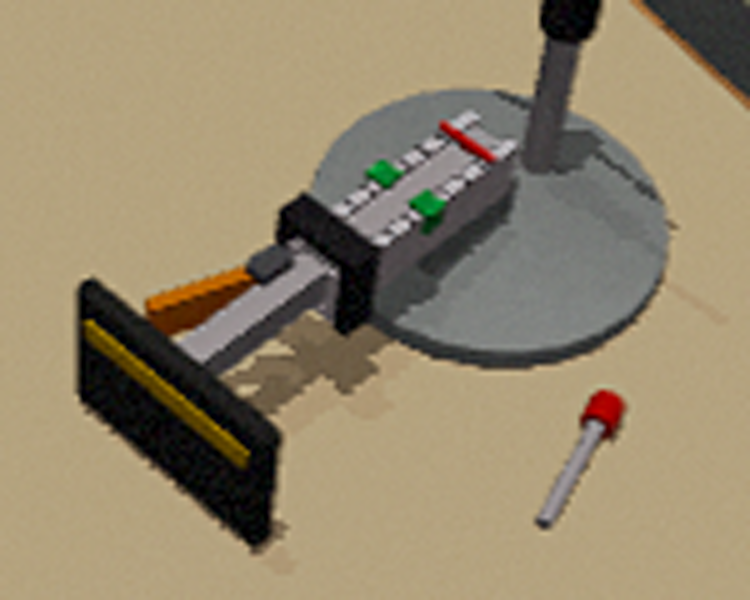

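```bash
cat > h.py <<'E'
import numpy as np
K={'scene':(512.323,317.898,246.891),'side':(460.185,306.230,236.492)}
T={'scene':np.array([[-0.77107652,0.3456135,-0.53478249,1.16808879],[0.63670647,0.4274378,-0.64179576,0.66399728],[0.00677297,-0.83537311,-0.5496416,0.67040361],[0,0,0,1]]),
'side':np.array([[0.85769641,-0.3833464,0.34264036,0.20210478],[-0.51405321,-0.65271075,0.55652311,-0.58092305],[0.01030392,-0.65346325,-0.75688811,0.85820554],[0,0,0,1]])}
def proj(c,P):
    f,cx,cy=K[c]; q=T[c][:3,:3].T@(np.asarray(P)-T[c][:3,3]); return np.array([f*q[0]/q[2]+cx,f*q[1]/q[2]+cy])
def w(st,P):
    c,s=np.cos(st[2]),np.sin(st[2]); return np.array([st[0]+c*P[0]-s*P[1],st[1]+s*P[0]+c*P[1],P[2]])
E
cat > fit.py <<'E'
from h import *
from scipy.optimize import least_squares
sc=lambda u,v:((u+.5)/4.4+190-.5,(v+.5)/4.4+215-.5)
si=lambda u,v:((u+.5)/5+285-.5,(v+.5)/5+180-.5)
def obs(p):
    f,g=p[3],p[4]
    return [('scene',(-.03,0,.086),sc(300,254)),('side',(-.03,0,.086),si(467,142)),
    ('scene',(-.03,.016,.086),sc(325,266)),('scene',(-.03,-.016,.086),sc(275,241)),
    ('side',(-.03,.016,.086),si(443,124)),('side',(-.03,-.016,.086),si(492,159)),
    ('scene',(f,-.06,.085),sc(475,45)),('scene',(f,.06,.085),sc(668,120)),('scene',(f,.06,.005),sc(661,260)),
    ('side',(f-.012,.06,.085),si(82,290)),('side',(f-.012,-.06,.085),si(272,442)),('side',(f-.012,-.06,.005),si(258,548)),('side',(f-.012,.06,.005),si(82,398)),
    ('scene',(g,0,.083),sc(367,212)),('side',(g,0,.083),si(406,190))]
def res(p): return np.concatenate([proj(c,w(p,P))-np.array(o) for c,P,o in obs(p)])
r=least_squares(res,[.7,.0,0,-.2,-.08],loss='soft_l1')
best=min((least_squares(res,[.7,.0,a,-.2,-.08],loss='soft_l1') for a in (0,1.5,3,-1.5)),key=lambda r:r.cost)
p=best.x
print('stand',p,'deg',np.degrees(p[2]),best.cost); print(res(p).reshape(-1,2).round(1).tolist())
for n,P in dict(foot=(p[3],0,.07),sq=(p[3]+.013,0,.07),mark=(p[4],0,.083),collar=(-.135,0,.07)).items(): print(n,w(p,P).round(4))
print('draw needed',-.03-p[4])
E
python3 fit.py
```

```text
stand [ 0.77422016 -0.01627992  0.2113265  -0.21463711 -0.07352417] deg 12.108116667464097 5.998459276556552
[[0.6, -0.3], [0.8, -0.4], [1.0, 0.1], [0.3, -0.4], [0.5, -0.4], [1.0, -0.2], [-0.9, -0.6], [-1.3, 0.8], [-0.8, -0.4], [-1.1, -1.2], [-0.4, 0.4], [0.1, 0.8], [-1.1, -0.5], [0.7, 0.4], [0.4, -0.0]]
foot [ 0.5644 -0.0613  0.07  ]
sq [ 0.5771 -0.0586  0.07  ]
mark [ 0.7023 -0.0317  0.083 ]
collar [ 0.6422 -0.0446  0.07  ]
draw needed 0.04352416654204748
```

```bash
cat > plan.py <<'E'
from h import *
from bench import r
from scipy.spatial.transform import Rotation as R
ST=np.array([0.77422,-0.01628,0.21133])
def show():
    s=r.read_state(); Rt=R.from_quat(s['eef_rot'])
    print('t',s['time'],'ee',s['ee_pos'].round(4),'w',round(s['width'],4),'ft',s['ft_force'].round(1))
    return s,Rt
def to(p,sign=1):
    s,R0=show()
    c,q=np.cos(ST[2]),np.sin(ST[2])
    x=sign*np.array([-q,c,0]); y=np.array([0,0,-1.]); z=np.cross(x,y)
    R1=R.from_matrix(np.c_[x,y,z])
    print('to',np.round(p,4),'t',R0.inv().apply(p-s['ee_pos']).round(4),'rot',(R0.inv()*R1).as_rotvec(degrees=True).round(2))
E
python3 - <<'E'
from plan import *
s,R0=show(); print(R0.as_matrix().round(3)); print(s['joint_positions'].round(2))
p=w(ST,(-.2146+.02,.004,.16)); to(p,1);to(p,-1)
# ground points
for c,u,v in [('side',125,152),('side',182,146),('side',233,130),('side',210,162),('side',264,157),('side',173,210)]:
    f,cx,cy=K[c]; d=T[c][:3,:3]@np.array([(u-cx)/f,(v-cy)/f,1]); o=T[c][:3,3]; print(u,v,(o-d*o[2]/d[2]).round(3))
E
```

```text
t 1.05 ee [0.1417 0.6087 0.2226] w 0.0868 ft [-0.2  0.3 -0.1]
[[ 0.227  0.    -0.974]
 [ 0.974  0.     0.227]
 [ 0.    -1.     0.   ]]
[-1.36  0.33 -0.06  1.46  0.02  1.35 -0.09]
t 1.05 ee [0.1417 0.6087 0.2226] w 0.0868 ft [-0.2  0.3 -0.1]
to [ 0.5831 -0.0532  0.16  ] t [-0.5446  0.0625 -0.58  ] rot [  0.   -25.22   0.  ]
t 1.05 ee [0.1417 0.6087 0.2226] w 0.0868 ft [-0.2  0.3 -0.1]
to [ 0.5831 -0.0532  0.16  ] t [-0.5446  0.0625 -0.58  ] rot [-1.0000e-02  1.5478e+02  0.0000e+00]
125 152 [0.303 0.596 0.   ]
182 146 [0.456 0.539 0.   ]
233 130 [0.619 0.535 0.   ]
210 162 [0.498 0.43  0.   ]
264 157 [0.641 0.372 0.   ]
173 210 [0.34  0.302 0.   ]
```

Call:
arm_command:
  deltas: [-0.034,0,-0.036,0,9.7,0,-0.068,0,-0.072,0,19.4,0,-0.102,0,-0.109,0,29,0,-0.136,0,-0.145,0,38.7,0,-0.17,0,-0.181,0,48.4,0,-0.204,0,-0.217,0,58,0,-0.238,0,-0.254,0,67.7,0,-0.272,0,-0.29,0,77.4,0]
  hand: 1
  grip_force: 15

```text
time: 2.05
ee_pos: [0.3633, 0.2766, 0.2228]
eef_rot: [-0.707, 0.005, -0.005, 0.707]
ft_force: [-0.2, 1.5, 0.1]
width: 0.087
```

```bash
python3 - <<'E'
from plan import *
p=w(ST,(-.2146+.026,.004,.2226)); to(p,-1); print(r.read_state()['joint_positions'].round(2))
E
```

```text
t 2.05 ee [0.3633 0.2766 0.2228] w 0.087 ft [-0.2  1.5  0.1]
to [ 0.589  -0.0519  0.2226] t [ 0.2304  0.     -0.3252] rot [-5.000e-02  7.706e+01 -1.000e-02]
[-1.03 -0.06  0.27  1.9   0.02  1.3  -0.78]
```

Call:
arm_command:
  deltas: [0.029,0,-0.041,0,9.6,0,0.058,0,-0.081,0,19.3,0,0.086,0,-0.122,0,28.9,0,0.115,0,-0.163,0,38.5,0,0.144,0,-0.203,0,48.2,0,0.173,0,-0.244,0,57.8,0,0.202,0,-0.285,0,67.4,0,0.23,0,-0.325,0,77.1,0]

```text
time: 3.05
ee_pos: [0.5905, -0.0502, 0.2227]
eef_rot: [-0.55, 0.444, -0.445, 0.55]
ft_force: [0.7, -0.2, -0.3]
width: 0.0868
```

```bash
python3 - <<'E'
from plan import *
import cv2
p=w(ST,(-.2146+.028,.004,.051)); to(p,-1); print(r.read_state()['joint_positions'].round(2))
pic=r.camera('wrist'); cv2.imwrite('pics/w1.png',pic['image'][:,:,::-1])
E
```

```text
t 3.05 ee [ 0.5905 -0.0502  0.2227] w 0.0868 ft [ 0.7 -0.2 -0.3]
to [ 0.5909 -0.0515  0.051 ] t [0.0014 0.1717 0.    ] rot [-0.04 -0.   -0.01]
[-0.57  0.3   0.71  1.58 -0.2   1.33 -1.19]
```

View pics/w1.png

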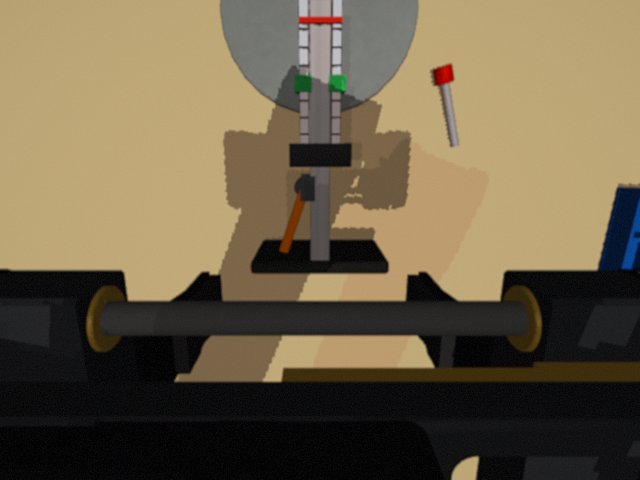

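The wrist view shows the pointer at row 20 and the green mark at row 83. The collar is at row 155, the foot bar at row 255, and the lever lies left of the leg. I'll check the fitted pose against this view.

```bash
cat > wp.py <<'E'
from plan import *
HE=np.array([[9.99998803e-01,3.50089342e-04,-1.50722338e-03,2.11710997e-04],[1.54691750e-03,-2.49155415e-01,9.68462279e-01,-1.61019131e-01],[-3.64845442e-05,-9.68463451e-01,-2.49155658e-01,6.97215793e-02],[0,0,0,1]])
def wproj(P,s):
    Rt=R.from_quat(s['eef_rot']).as_matrix(); t=Rt.T@(np.asarray(P)-s['ee_pos']); c=HE[:3,:3].T@(t-HE[:3,3])
    return (367.548*c[:2]/c[2]+[313.6,239.8]).round(1)
E
python3 - <<'E'
from wp import *
s,_=show()
for n,P in dict(ptr=(-.03,0,.087),mark=(-.0735,0,.084),collar=(-.135,0,.096),barL=(-.2146,.06,.085),barR=(-.2146,-.06,.085)).items(): print(n,wproj(w(ST,P),s))
E
```

```text
t 3.1 ee [ 0.592  -0.0564  0.2225] w 0.0869 ft [-5.4 -2.7 -0.4]
ptr [308.7  21.4]
mark [309.8  86.6]
collar [311.  169.8]
barL [242.2 264.8]
barR [382.9 262.8]
```

```bash
python3 - <<'E'
from wp import *
import cv2
for i in range(4): r.camera('wrist')
s,_=show()
pic=r.camera('wrist'); im=pic['image'][:,:,::-1].copy(); cv2.imwrite('pics/w2raw.png',im)
for n,P in dict(ptr=(-.03,0,.087),mark=(-.0735,0,.084),collar=(-.135,0,.096),barL=(-.2146,.06,.085),barR=(-.2146,-.06,.085)).items():
    q=wproj(w(ST,P),s); print(n,q); cv2.circle(im,tuple(int(round(x)) for x in q),2,(255,0,255),-1)
cv2.imwrite('pics/w2.png',cv2.resize(im[0:300,200:500],None,fx=2,fy=2,interpolation=cv2.INTER_CUBIC))
p=w(ST,(-.2146+.028,.004,.051)); to(p,-1)
E
```

```text
t 3.3 ee [ 0.5895 -0.0485  0.2223] w 0.0869 ft [-0.  -0.3 -0.8]
ptr [325.4  19.7]
mark [324.5  85.1]
collar [323.8 168.5]
barL [251.8 262.3]
barR [392.7 263.2]
t 3.35 ee [ 0.5894 -0.0479  0.2224] w 0.087 ft [-0.5  0.8  0.6]
to [ 0.5909 -0.0515  0.051 ] t [0.004  0.1714 0.0008] rot [ 0.01  0.41 -0.05]
```

View pics/w2.png

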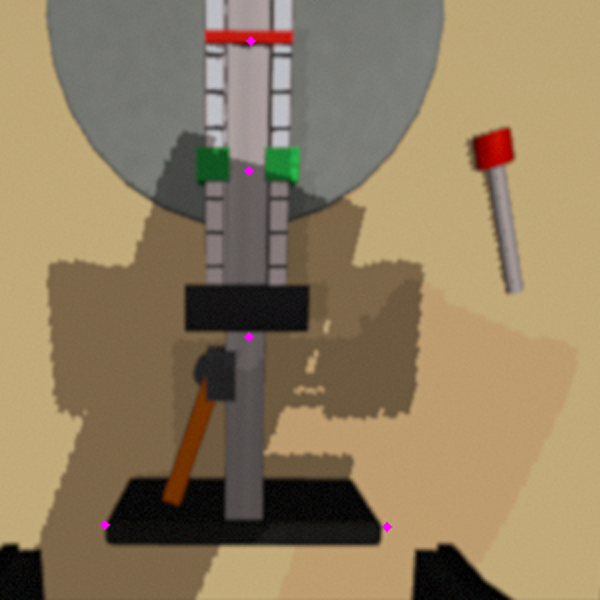

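Call:
arm_command:
  deltas: [0.001,0,0.003,0,0,0,0.001,0.02,0.003,0,0,0,0.001,0.04,0.003,0,0,0,0.001,0.06,0.003,0,0,0,0.001,0.08,0.003,0,0,0,0.001,0.09,0.003,0,0,0,0.001,0.095,0.003,0,0,0,0.001,0.095,0.003,0,0,0]

```text
time: 4.35
ee_pos: [0.5929, -0.0491, 0.1278]
eef_rot: [-0.551, 0.443, -0.443, 0.551]
ft_force: [0.6, 0.0, -0.3]
width: 0.0869
```

```bash
python3 - <<'E'
from wp import *
import cv2
p=w(ST,(-.2146+.028,.004,.051)); to(p,-1)
pic=r.camera('wrist'); cv2.imwrite('pics/w3.png',pic['image'][:,:,::-1])
pic=r.camera('side'); cv2.imwrite('pics/s3.png',cv2.resize(pic['image'][140:320,240:480,::-1],None,fx=3,fy=3,interpolation=cv2.INTER_CUBIC))
show()
E
```

```text
t 4.35 ee [ 0.5929 -0.0491  0.1278] w 0.0869 ft [ 0.6  0.  -0.3]
to [ 0.5909 -0.0515  0.051 ] t [ 0.0019  0.0768 -0.0024] rot [-0.02  0.3  -0.01]
t 4.45 ee [ 0.5931 -0.0493  0.1282] w 0.0869 ft [0.3 0.5 0. ]
```

View pics/w3.png

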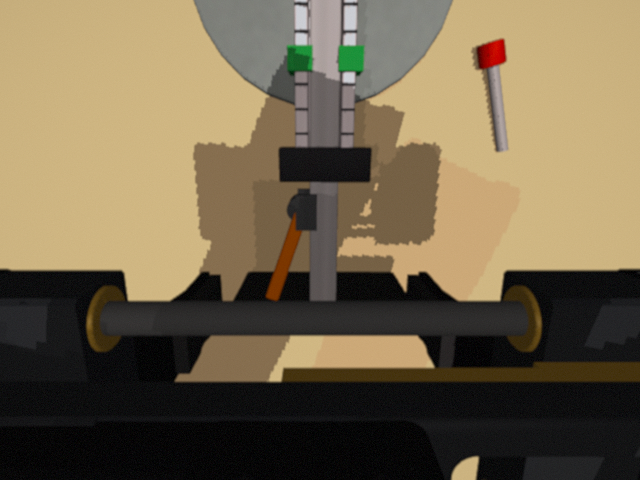

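View pics/s3.png

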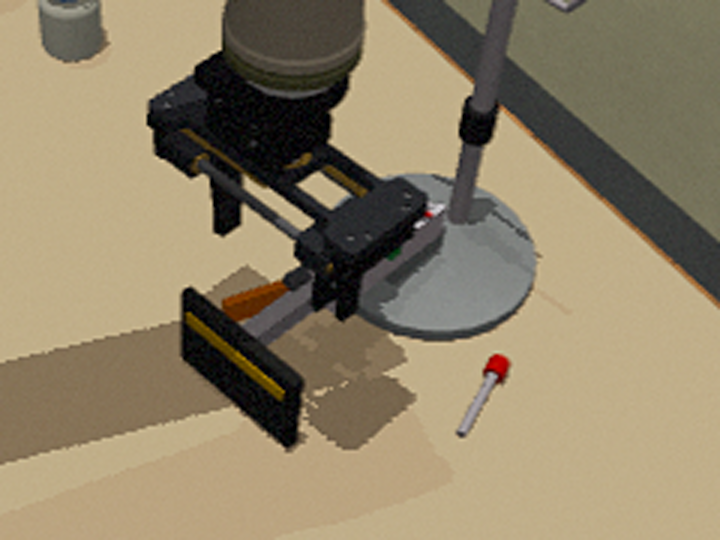

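The wrist and side views show open fingers straddling the leg and lever between collar and foot bar, with the leg at column 322. Both sides are clear, so I'll go down.

Call:
arm_command:
  deltas: [0.001,0.015,-0.002,0,0,0,0.001,0.03,-0.002,0,0,0,0.001,0.045,-0.002,0,0,0,0.001,0.058,-0.002,0,0,0,0.001,0.068,-0.002,0,0,0,0.001,0.075,-0.002,0,0,0,0.001,0.077,-0.002,0,0,0,0.001,0.077,-0.002,0,0,0]

```text
time: 5.45
ee_pos: [0.5912, -0.0508, 0.0507]
eef_rot: [-0.551, 0.443, -0.443, 0.551]
ft_force: [-0.2, -0.0, -0.3]
width: 0.0874
```

```bash
python3 - <<'E'
from wp import *
import cv2
p=w(ST,(-.2146+.028,.004,.051)); to(p,-1)
pic=r.camera('scene'); cv2.imwrite('pics/s4.png',cv2.resize(pic['image'][200:340,190:370,::-1],None,fx=4.4,fy=4.2,interpolation=cv2.INTER_CUBIC))
E
```

```text
t 5.45 ee [ 0.5912 -0.0508  0.0507] w 0.0874 ft [-0.2 -0.  -0.3]
to [ 0.5909 -0.0515  0.051 ] t [ 0.0007 -0.0003 -0.0004] rot [-0.02  0.28 -0.  ]
```

View pics/s4.png

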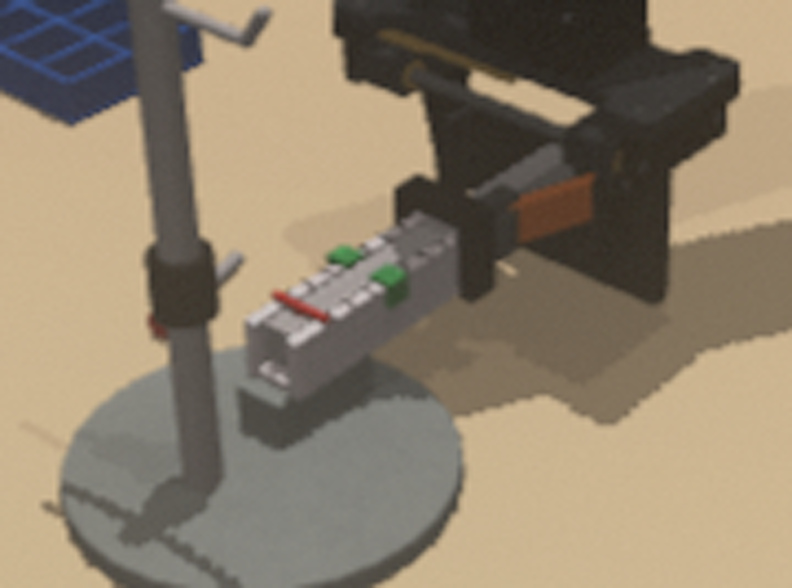

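The scene view shows the fingers lowered either side of the leg and lever, with the pointer and green mark both visible. Next I push outwards.

Call:
arm_command:
  deltas: [0,0,-0.005,0,0,0,0,0,-0.01,0,0,0,0,0,-0.015,0,0,0,0,0,-0.02,0,0,0,0,0,-0.025,0,0,0,0,0,-0.03,0,0,0,0,0,-0.035,0,0,0,0,0,-0.035,0,0,0]

```text
time: 6.5
ee_pos: [0.5569, -0.0581, 0.0507]
eef_rot: [-0.551, 0.443, -0.443, 0.551]
ft_force: [4.3, -0.1, -1.8]
width: 0.0874
```

```bash
cat > look.py <<'E'
from wp import *
import cv2,sys
s,Rt=show(); d=s['ee_pos']-w(ST,(0,0,0)); c,q=np.cos(ST[2]),np.sin(ST[2]); f=s['ft_force']
print('tcp in stand',(c*d[0]+q*d[1]).round(4),(-q*d[0]+c*d[1]).round(4),'F stand',(c*f[0]+q*f[1]).round(1),(-q*f[0]+c*f[1]).round(1))
pic=r.camera('scene'); cv2.imwrite(f'pics/{sys.argv[1]}.png',cv2.resize(pic['image'][220:300,230:370,::-1],None,fx=5.7,fy=5.7,interpolation=cv2.INTER_CUBIC))
# red pixels centroid -> leg draw via plane z
h=cv2.cvtColor(pic['image'],cv2.COLOR_RGB2HSV)
sub=np.zeros((480,640),bool); sub[235:300,240:330]=1
from scipy.optimize import minimize_scalar
for nm,lo,hi,z in(('red',0,4,.086),('green',50,75,.083)):
    m=sub&(h[...,0]>=lo)&(h[...,0]<=hi)&(h[...,1]>140)
    if nm=='red': m&=(np.arange(640)[None]>252)
    v,u=np.nonzero(m); 
    if len(u)==0: print(nm,'none'); continue
    o=np.array([u.mean(),v.mean()])
    b=minimize_scalar(lambda x:((proj('scene',w(ST,(x,0,z)))-o)**2).sum(),bounds=(-.13,0),method='bounded')
    print(nm,len(u),o.round(1),'x',round(b.x,4),'err',round(b.fun**.5,1))
E
python3 look.py p5
```

```text
t 6.5 ee [ 0.5569 -0.0581  0.0507] w 0.0874 ft [ 4.3 -0.1 -1.8]
tcp in stand -0.2212 0.0047 F stand 4.2 -1.0
red 18 [264.3 268.6] x -0.0459 err 0.4
green none
```

View pics/p5.png

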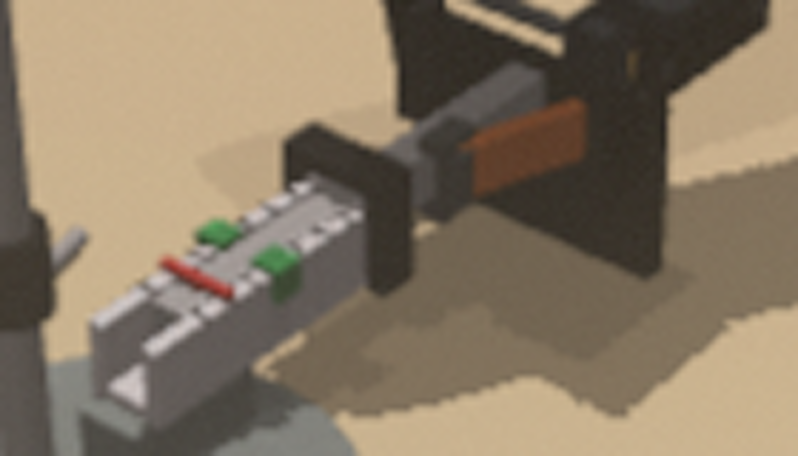

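The pointer has moved to x ≈ -0.046, about 27 mm short of the mark. I'll keep pushing.

Call:
arm_command:
  deltas: [0,0,-0.004,0,0,0,0,0,-0.008,0,0,0,0,0,-0.012,0,0,0,0,0,-0.016,0,0,0,0,0,-0.02,0,0,0,0,0,-0.024,0,0,0,0,0,-0.026,0,0,0,0,0,-0.026,0,0,0]

```text
time: 7.55
ee_pos: [0.532, -0.0635, 0.0507]
eef_rot: [-0.551, 0.443, -0.443, 0.551]
ft_force: [4.7, 0.8, -2.2]
width: 0.0872
```

```bash
sed -i "s/('green',50,75,.083)/('green',45,85,.083)/; s/m=sub&(h\[...,0\]>=lo)&(h\[...,0\]<=hi)&(h\[...,1\]>140)/m=sub\&(h[...,0]>=lo)\&(h[...,0]<=hi)\&(h[...,1]>(140 if nm=='red' else 90))/" look.py; python3 look.py p6
```

```text
t 7.55 ee [ 0.532  -0.0635  0.0507] w 0.0872 ft [ 4.7  0.8 -2.2]
tcp in stand -0.2467 0.0046 F stand 4.8 -0.2
red 8 [272.9 262.5] x -0.0711 err 0.0
green 16 [273.9 264.1] x -0.0725 err 0.9
```

View pics/p6.png

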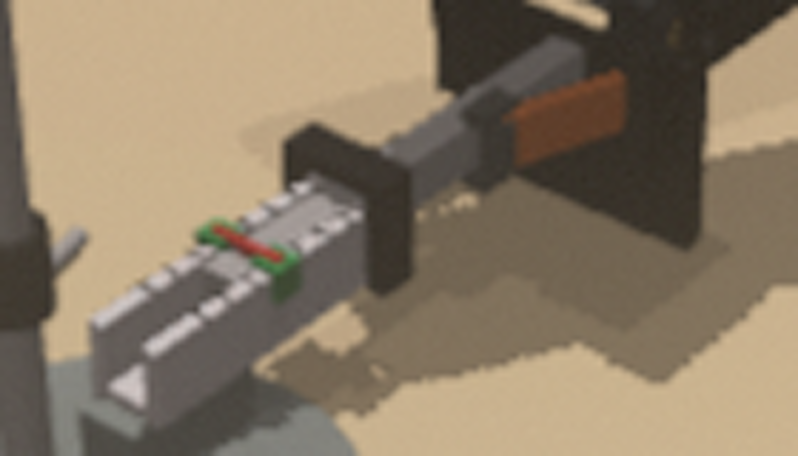

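The pointer now lies across the green mark, about 1 mm short of its centre. I'll add 1.5 mm, check from the side camera, then squeeze.

Call:
arm_command:
  deltas: [0,0,-0.0015,0,0,0,0,0,-0.0015,0,0,0,0,0,-0.0015,0,0,0]

```text
time: 7.98
ee_pos: [0.5307, -0.0638, 0.0507]
eef_rot: [-0.551, 0.443, -0.443, 0.551]
ft_force: [7.1, 0.8, -3.0]
width: 0.087
```

```bash
python3 look.py p7; python3 - <<'E'
from wp import *
import cv2
im=r.camera('side')['image'][:,:,::-1]; a=cv2.resize(im[180:290,280:420],None,fx=5.4,fy=5.4,interpolation=cv2.INTER_CUBIC)
cv2.imwrite('pics/p7s.png',a)
E
```

```text
t 7.975 ee [ 0.5307 -0.0638  0.0507] w 0.087 ft [ 7.1  0.8 -3. ]
tcp in stand -0.2481 0.0046 F stand 7.2 -0.7
red 12 [273.7 262.3] x -0.073 err 0.3
green 18 [273.6 264.1] x -0.0719 err 0.7
```

View pics/p7.png

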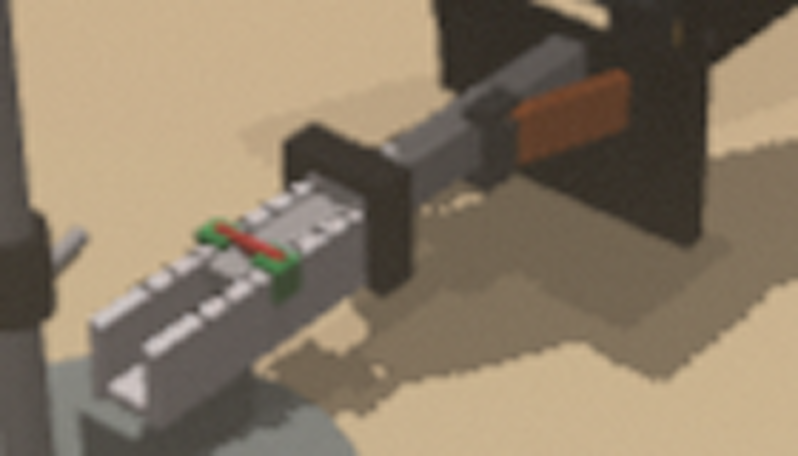

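View pics/p7s.png

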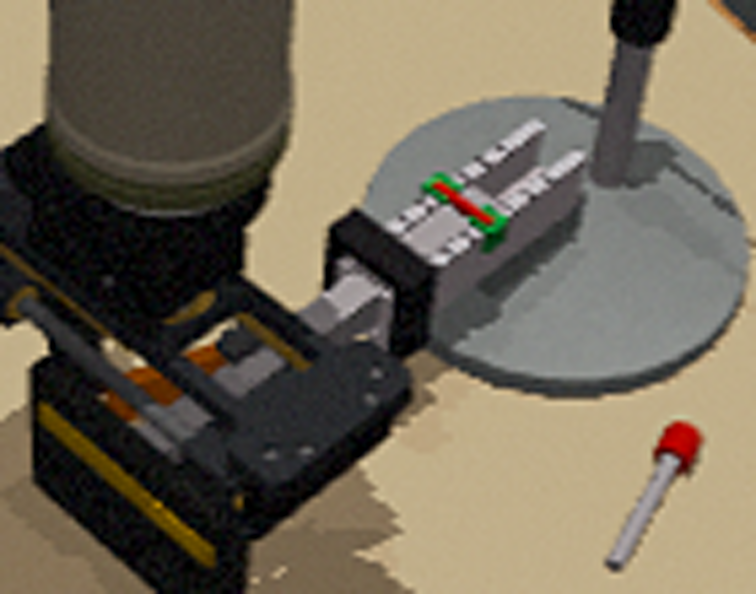

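In both views the pointer is centred on the green, at (463,203) in the side crop. Now the gentle squeeze.

Call:
arm_command:
  deltas: [0,0,0,0,0,0,0,0,0,0,0,0,0,0,0,0,0,0,0,0,0,0,0,0]
  hand: 0.5
  grip_force: 12

```text
time: 8.57
ee_pos: [0.5304, -0.0622, 0.0508]
eef_rot: [-0.551, 0.443, -0.442, 0.552]
ft_force: [2.7, 11.2, 1.6]
width: 0.0548
```

```bash
python3 look.py p8
```

```text
t 8.575 ee [ 0.5304 -0.0622  0.0508] w 0.0548 ft [ 2.7 11.2  1.6]
tcp in stand -0.248 0.0063 F stand 5.0 10.3
red 10 [272.7 262.1] x -0.0713 err 0.4
green 21 [274.  264.1] x -0.0727 err 0.9
```

Call:
arm_command:
  deltas: [0,0,0,0,0,0,0,0,0,0,0,0,0,0,0,0,0,0]

```text
time: 9.0
ee_pos: [0.5303, -0.0611, 0.0506]
eef_rot: [-0.551, 0.443, -0.442, 0.552]
ft_force: [2.6, 11.2, 0.7]
width: 0.0437
```

```bash
python3 look.py p9
```

```text
t 9.0 ee [ 0.5303 -0.0611  0.0506] w 0.0437 ft [ 2.6 11.2  0.7]
tcp in stand -0.2479 0.0073 F stand 4.9 10.4
red 9 [272.9 262.1] x -0.0717 err 0.3
green 22 [274.  264.2] x -0.0726 err 1.0
```

View pics/p9.png

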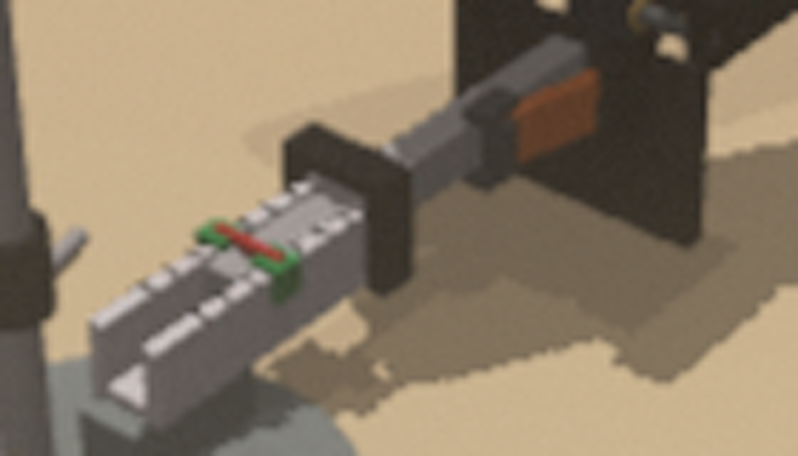

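Call:
arm_command:
  deltas: [0,0,0,0,0,0,0,0,0,0,0,0,0,0,0,0,0,0,0,0,0,0,0,0,0,0,0,0,0,0,0,0,0,0,0,0]
  hand: 0.1
  grip_force: 18

```text
time: 9.8
ee_pos: [0.5306, -0.0641, 0.0506]
eef_rot: [-0.551, 0.443, -0.443, 0.551]
ft_force: [6.1, 0.4, -3.7]
width: 0.0239
```

```bash
python3 look.py p10
```

```text
t 9.8 ee [ 0.5306 -0.0641  0.0506] w 0.0239 ft [ 6.1  0.4 -3.7]
tcp in stand -0.2482 0.0043 F stand 6.0 -0.9
red 13 [273.6 262.2] x -0.073 err 0.2
green 21 [273.9 264.1] x -0.0725 err 0.8
```

View pics/p10.png

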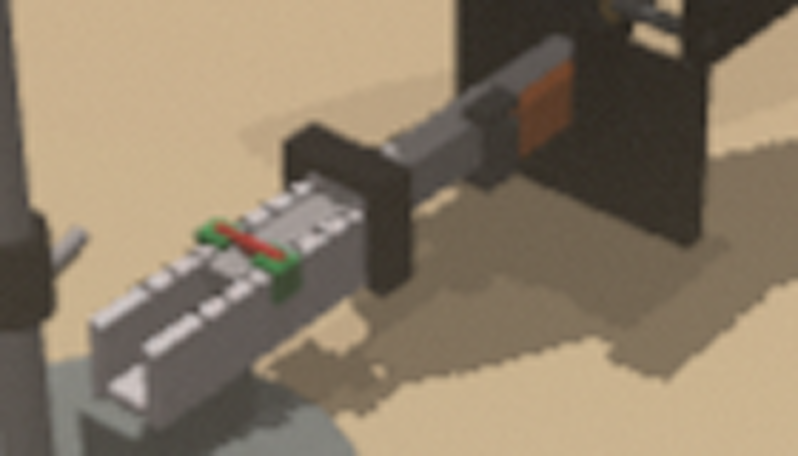

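The finger opening is 23.9 mm, matching the 24.5 mm shut pack. The lever lies flat and the pointer is still centred. I'll hold a moment and run a last check.

Call:
arm_command:
  deltas: [0,0,0,0,0,0,0,0,0,0,0,0,0,0,0,0,0,0,0,0,0,0,0,0]
  hand: 0
  grip_force: 20

```text
time: 10.35
ee_pos: [0.5306, -0.0641, 0.0506]
eef_rot: [-0.551, 0.443, -0.443, 0.551]
ft_force: [6.0, -0.1, -5.2]
width: 0.024
```

```bash
python3 look.py p11; python3 - <<'E'
from wp import *
import cv2
im=r.camera('side')['image'][:,:,::-1]; a=cv2.resize(im[180:290,280:420],None,fx=5.4,fy=5.4,interpolation=cv2.INTER_CUBIC)
b=cv2.resize(r.camera('wrist')['image'][:,:,::-1],None,fx=.0+1,fy=1)
cv2.imwrite('pics/p11s.png',a); cv2.imwrite('pics/p11w.png',b)
E
```

```text
t 10.35 ee [ 0.5306 -0.0641  0.0506] w 0.024 ft [ 6.  -0.1 -5.2]
tcp in stand -0.2482 0.0043 F stand 5.8 -1.4
red 13 [273.6 262.2] x -0.073 err 0.2
green 18 [273.3 264.1] x -0.0715 err 0.5
```

View pics/p11s.png

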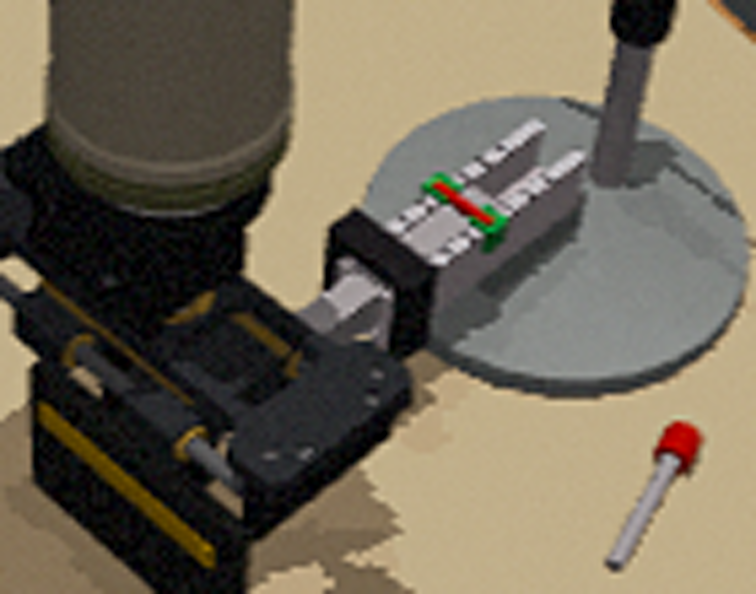

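View pics/p11w.png

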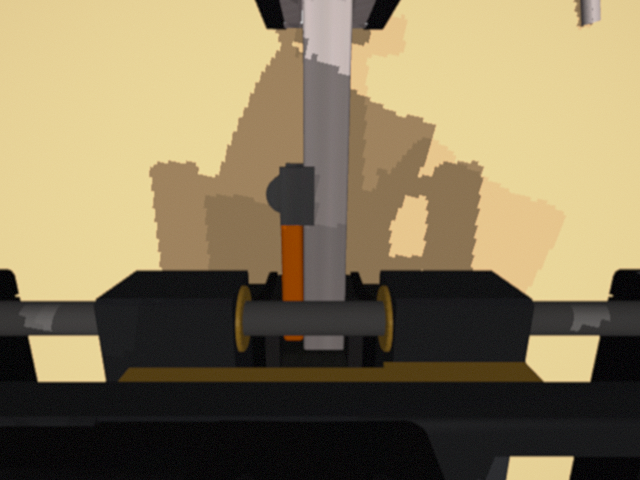

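The side view shows the pointer centred in the green at (463,203). The wrist view shows the lever flat along the leg (columns 281–303) with fingers on both sides, and the pin untouched. I'm handing in.

```bash
python3 -c "
from bench import r
print(r.close_job()); s=r.read_state(); print(s['time'],s['ee_pos'],s['width'],s['ft_force'])"
```

```text
the job is handed in; nothing more can be done
None
the job is handed in; nothing more can be done
```

The leg is drawn out to its mark and the orange lever is squeezed shut. I handed the job in at about 10.4 s with the gripper still holding both. The hand-in reported no verdict, and the state could not be read afterwards.

- **Sequence:** I came down with open fingers either side of the leg and lever. I then pushed the foot bar out about 43 mm and confirmed the pointer on the mark in the scene and side views. Only then did I close the lever, finishing at a 20 N grip.
- **Leg position:** the pointer was at about x = -0.073 m. Three estimates put the mark's centre between -0.0715 and -0.0735 m, so they differ by up to 2 mm, well inside the ±6 mm allowed.
- **Lever:** the finger opening was 24.0 mm against 24.5 mm for the shut pack, and the wrist view showed the lever flat along the leg.
- **Forces:** the wrist force was about 6 N along the leg at the end. While the lever was closing, it showed about 10 N sideways, more than the 3 N given for closing it, and the tool shifted up to 3 mm. That had gone once both fingers were on the pack, and the pointer stayed on the green throughout.
- **Other items:** I touched nothing else. The pin was undisturbed in the last side view; I did not re-check the other things on the counter at the end.

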